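Put the coil winder into third gear

ROBOT

A 6-joint arm with a two-finger parallel gripper is mounted at the origin on the work surface. World frame = base frame: x ahead of the robot, y to its left, z up, the work surface at z = 0. Lengths are in m, angles in rad, forces in N, time in s.
With the tool pointing down it reaches from about 0.25 to 0.775 m from the base axis. Payload 4 kg.
Tool frame: the origin (TCP) lies on the centre line of the jaws, within the pads' length; the fingertips stand 8 mm ahead of it and the grasp point (between the pads) lies 11 mm behind it; z points along the fingers, y is the direction in which the jaws open and shut (so a half turn about z gives the same grasp; the last joint's range is limited). The gripper opens to 94 mm and grips with 3 to 60 N. Pads are 16 mm wide; open, the fingers measure 119 mm over their backs; the gripper's body (75 mm by 177 mm) begins 78 mm behind the grasp point.
Start: joints at [1.238, 0.087, 1.371, -0, 1.684, -0.103], TCP at [0.125, 0.536, 0.214] pointing down, gripper open.
Joint ranges: [-3.1, 3.1], [-0.76, 2.03], [0.27, 2.55], [-1.08, 4.22], [0.17, 2.65], [-2.57, 2.57]. Speed limits (rad/s): [2.79, 2.79, 3.14, 3.14, 3.14, 3.14].

INTERFACE

Orientations are given as [roll, pitch, yaw] about the fixed x, y, z axes, in that order (R = Rz(yaw) Ry(pitch) Rx(roll)).
In Python, from bench import * gives the robot as it stands.
- The arm moves only by the tool step_arm, never from a script. Its argument "steps" is a list of rows, each an object of numbers: "jaw": the opening, from 0 (shut) to 1 (fully open); "tx", "ty", "tz": the shift along the tool's x, y, z in m; "ax", "ay", "az": the turn, a rotation vector about the tool's x, y, z in rad. In form: [{"jaw": .., "tx": .., "ty": .., "tz": .., "ax": .., "ay": .., "az": ..}, ...]. A call has 1 to 8 rows; each row is the pose to reach, as a shift and turn from the pose measured when the call began, along the tool's axes at that moment; what a row does not reach only later rows make up. A row lasts 1/10 s, in which the tool goes at most 50 mm and 8.59 degrees, less where a joint would pass 70% of its speed; a pose out of reach is approached as far as the arm can. A call with a gripper value outside its range is refused whole. The fingers move at their own pace and stop on an object; the grip force is fixed at half the most. Time passes only in rows, so rows that repeat a pose let the fingers close. It gives the time, the measured TCP pose, the force and the opening at its end, in the units of the state.
- get_obs(): the state, without advancing time (a new reading comes with each control period).
- snapshot(name): name is "scene" or "top" or "wrist"; returns (picture, depth): 480x640x3 uint8, red, green, blue; 480x640 float32, m along the optical axis (not along the pixel's ray), 0 where there is no reading.
- camera_model(name): a dict with "intrinsics" (3x3 intrinsics, pixels), "origin" and "orientation" of the camera in the world. Camera axes: x right, y down, z forward; pixel columns grow to the right and rows downward; lengths in m; the calibration is good to about 2 mm. A picture is of the moment at which its call begins: read the wrist's pose just before it. camera_model takes no time and is no camera call; for the wrist camera it gives the pose at the moment of the call.
- close_job(): hands the job in, once; it reports no verdict.
Trained networks look in the newest picture that a camera, given by its name, has taken for a name from the list of things; names that differ only in an ending like _2 or _b are one class to them, and where a whole thing is asked for, a point or a joint stands for the part that bears it (a point fixed in the world has none). Each returns a list of dicts, best first, with "confidence" (0 to 1); they miss things now and then, are a little off and sometimes report something else, mostly with a low value. They report only what shows in the picture. A call takes as long as a camera call.
- silhouettes(camera, query): "pixels" (480x640 bool, what is visible of it) and "rect" ([left, top, right, bottom] in pixels, round what is visible of it).
The state is a dict: "time": time; "joint_positions": joint angles; "qvel": joint speeds; "joint_torque": joint torques, N m; "tool_pos": TCP position; "ee_rot": TCP orientation; "wrist_force": force on the tool from outside, world axes, zero at the start; "wrist_torque": the same for the moment, N m; "width": finger opening in m.
Only numpy, scipy, OpenCV 4.12 (cv2) and the standard library are available. Lean on these libraries where they do the work, as an engineer would, in place of code of your own. Each camera call takes 0.05 s, during which the arm holds its last target. There are 200 camera calls.

TASK

With the fingertips only, push the coil winder's gear lever out of wherever it stands on the left side of its H-shaped gate, across through the middle to the right side, and then forward, away from you, fully home into third gear (the far right slot). Do not let it drop back into fourth (the near right slot) on the way, do not pull its knob up, and leave the bottle, the spool and the jar where they stand. Finish with the lever standing in third and your hand clear of it.

Things in the scene. Friction and masses are not known exactly. Their poses are not given: they have to be found in the camera images.
- winder: Bench coil winder, bolted down. Origin on the bench, straight under the gear lever's pivot (pivot 20 mm up). Own +x = forward, away from the robot; +y = left; yaw up to 20 deg. Grey gear case 130 (x) by 120 (y) mm round the origin, top at 120 mm. Wound bobbin and tailstock on the left out to y = 265 mm, under 106 mm high. Steel foot 160 mm wide in x, from y = -80 to 280 mm, 15 mm high.
- gate (a point): Middle of the aluminium gate plate's top, 120 mm above the winder's origin. Its H-shaped opening: two fore-and-aft slots, 16 mm left and right of here, joined by a cross channel in the middle (neutral). Slots marked by 1 to 4 engraved pips: first far left, second near left, third far right, fourth near right.
- lever_knob (a point): Centre of the lever's black knob, an upright round-ended capsule 30 mm across and 60 mm tall; this point lies 160 mm from the pivot along the lever (180 mm above the bench when upright). Below the knob is a steel stick 10 mm across. Nothing else within 130 mm stands higher than the gate plate.
- gear_across (a joint): Sideways lean of the lever (rad), about the winder's x through the pivot: -0.16 left stop, +0.16 right stop (knob moves 26 mm either way). Changes only in the cross channel, gear_fore within about 0.04 of 0 (rounded slot corners ease it in from about 0.1); in a slot it has 0.02 of play. Stays where left; friction about 2 N at the knob.
- gear_fore (a joint): Fore-and-aft lean of the lever (rad), about the pivot: +0.22 fully forward (winder's +x), -0.22 fully back, 0 middle of the cross channel (knob moves 35 mm either way). Free only with gear_across within 0.02 of a stop. Stays where left, no click or spring; friction about 2 N at the knob. Starts in the left slot anywhere from back to forward.
- gear_lift (a joint): Upward pull of the knob along the stick (m): 0 = down at rest, up to 0.02; a spring (6 N at rest, 0.5 N per mm) returns it. It is not to be pulled up.
- flux_bottle (a point): Centre of a loose upright white plastic bottle, 48 mm across, 110 mm tall, standing on the bench to the right of the winder. To be left where it stands.
- spare_spool (a point): Centre of a loose empty white spool, 60 mm across its flanges, 46 mm tall, standing on the bench on the robot's side of the winder. To be left where it stands.
- flux_jar (a point): Centre of a loose amber jar, 56 mm across, 60 mm tall, standing on the bench beyond the winder. To be left where it stands.

How it is judged:
By the outcome, as a careful person would: the job done as asked, in the order asked, and still so for the second after the job is handed in, with the robot touching nothing.
It also fails if it takes over 58 s, if anything falls off the work surface, if the arm or the gripper's body presses on something with over 40 N, if the wrist force passes 120 N, or if a joint passes its speed limit or range.

## Working session

There is one attempt and no reset: what is moved stays moved. The work goes in short steps, Python scripts to look and compute and a tool call to move; the robot and the scene stay as the last step left them, time stands still between calls to the robot, and variables do not carry over. Pictures are saved under pics/ and viewed, about 8 in all and at most 12, crops included, and the job is handed in when it is done.

Besides the shell and the picture viewer there is one more tool, called as a command line: name --argument value ..., lists and objects as JSON in quotes. step_arm: Moves the arm, as the interface text tells. Its arguments: {"type":"object","properties":{"steps":{"type":"array"}},"required":["steps"]}

```bash
mkdir -p pics; cat > h.py <<'E'
from bench import *
import numpy as np, cv2
def cloud(name,d):
    m=camera_model(name);K=np.array(m["intrinsics"]);R=np.array(m["orientation"]);
    if R.shape!=(3,3):
        from scipy.spatial.transform import Rotation as S
        R=S.from_euler('xyz',R).as_matrix() if R.size==3 else S.from_quat(R).as_matrix()
    v,u=np.mgrid[:480,:640]
    P=np.stack([(u-K[0,2])/K[0,0]*d,(v-K[1,2])/K[1,1]*d,d],-1)
    return P@R.T+np.array(m["origin"])
def save(n,p): cv2.imwrite(f"pics/{n}.png",p[:,:,::-1])
E
python3 - <<'E'
from h import *
o=get_obs();print({k:np.round(v,3) for k,v in o.items()})
for c in ("scene","top"):
    m=camera_model(c);print(c,m)
    p,d=snapshot(c);save(c+"1",p);P=cloud(c,d)
    for q in ("winder","gate","lever_knob","flux_bottle","spare_spool","flux_jar"):
        for s in silhouettes(c,q)[:2]:
            k=s["pixels"]&(d>0)
            print(c,q,round(s["confidence"],2),np.round(s["rect"]),k.sum(),np.round(np.median(P[k],0),3) if k.any() else "", np.round(np.percentile(P[k],[2,98],axis=0),3).tolist() if k.any() else "")
E
```

```text
{'time': np.float64(0.0), 'joint_positions': array([ 1.238,  0.088,  1.372, -0.   ,  1.684, -0.103]), 'qvel': array([ 0.001,  0.001, -0.   ,  0.001, -0.002,  0.001]), 'joint_torque': array([ 1.0000e-03, -3.4020e+01, -3.0242e+01,  7.2000e-02,  3.3000e-02,
       -0.0000e+00]), 'tool_pos': array([0.125, 0.535, 0.212]), 'ee_rot': array([-3.139, -0.   ,  2.912]), 'wrist_force': array([-0.926,  0.072, -0.339]), 'wrist_torque': array([ 0.009, -0.019,  0.007]), 'width': np.float64(0.094)}
scene {'intrinsics': array([[544.07775407,   0.        , 313.0490159 ],
       [  0.        , 544.07775407, 228.91585924],
       [  0.        ,   0.        ,   1.        ]]), 'origin': array([0.9980728 , 0.41712101, 0.77372817]), 'orientation': array([-2.39077958, -0.0075427 ,  2.29020847])}
scene winder 0.76 [239. 157. 430. 369.] 17974 [0.544 0.044 0.063] [[0.445, -0.118, 0.009], [0.617, 0.212, 0.172]]
scene gate 0.57 [243. 153. 428. 368.] 18051 [0.544 0.044 0.063] [[0.446, -0.117, 0.008], [0.617, 0.212, 0.172]]
scene lever_knob 0.64 [305. 155. 329. 193.] 537 [ 0.479 -0.024  0.184] [[0.46, -0.039, 0.139]
[... 671 characters left out ...]
991669e+00])}
top winder 0.84 [198. 199. 422. 338.] 19657 [0.505 0.032 0.065] [[0.415, -0.13, 0.01], [0.609, 0.206, 0.165]]
top gate 0.92 [198. 200. 416. 340.] 19366 [0.505 0.032 0.07 ] [[0.416, -0.126, 0.011], [0.608, 0.205, 0.168]]
top lever_knob 0.71 [342. 270. 362. 292.] 383 [ 0.466 -0.029  0.2  ] [[0.454, -0.045, 0.168], [0.479, -0.015, 0.206]]
top flux_bottle 0.8 [445. 335. 485. 369.] 949 [ 0.374 -0.213  0.075] [[0.352, -0.241, 0.002], [0.397, -0.199, 0.111]]
top spare_spool 0.56 [236. 324. 276. 357.] 1113 [0.386 0.112 0.046] [[0.36, 0.085, 0.002], [0.413, 0.14, 0.049]]
top flux_jar 0.85 [372. 177. 405. 217.] 1011 [ 0.631 -0.097  0.058] [[0.611, -0.123, -0.001], [0.661, -0.074, 0.063]]
```

```bash
python3 - <<'E'
from h import *
Q=[];C=[]
for c in ("top","scene"):
    p,d=snapshot(c);P=cloud(c,d)
    k=(d>0)&(P[...,2]>.112)&(P[...,2]<.128)&(P[...,0]>.38)&(P[...,0]<.62)&(P[...,1]>-.16)&(P[...,1]<.12)
    m=k.astype(np.uint8);n,l,st,_=cv2.connectedComponentsWithStats(m);i=1+st[1:,4].argmax();k=l==i
    A=P[k][:,:2];r=cv2.minAreaRect((A*1000).astype(np.float32));print(c,k.sum(),r,np.median(P[k][:,2]))
    if c=="top":
        crop=p[180:360,180:440];save("topc",cv2.resize(crop,None,fx=3,fy=3,interpolation=cv2.INTER_CUBIC))
    else:
        crop=p[110:310,200:450];save("scenec",cv2.resize(crop,None,fx=3,fy=3,interpolation=cv2.INTER_CUBIC))
    kk=(d>0)&(P[...,2]>.15)&(P[...,2]<.25)&(np.hypot(P[...,0]-.47,P[...,1]+.03)<.05)
    B=P[kk]; print("knob",B.min(0),B.max(0),np.median(B[B[:,2]>.19],0))
    # capsule fit later
    np.save(c+"_knob.npy",B)
E
```

```text
top 5337 ((490.6856689453125, -60.39722442626953), (118.9030990600586, 129.29971313476562), 76.44731140136719) 0.11738979931392957
knob [ 0.4526002  -0.04730199  0.16059348] [ 0.48475131 -0.0136486   0.20683161] [ 0.46601487 -0.02735911  0.20021583]
scene 3108 ((492.3287353515625, -58.49391174316406), (121.89204406738281, 128.76783752441406), 76.47850799560547) 0.11819220097684702
knob [ 0.45704611 -0.04516404  0.15098058] [ 0.48780384 -0.01074744  0.20632894] [ 0.47335259 -0.02188536  0.19912345]
```

View pics/topc.png

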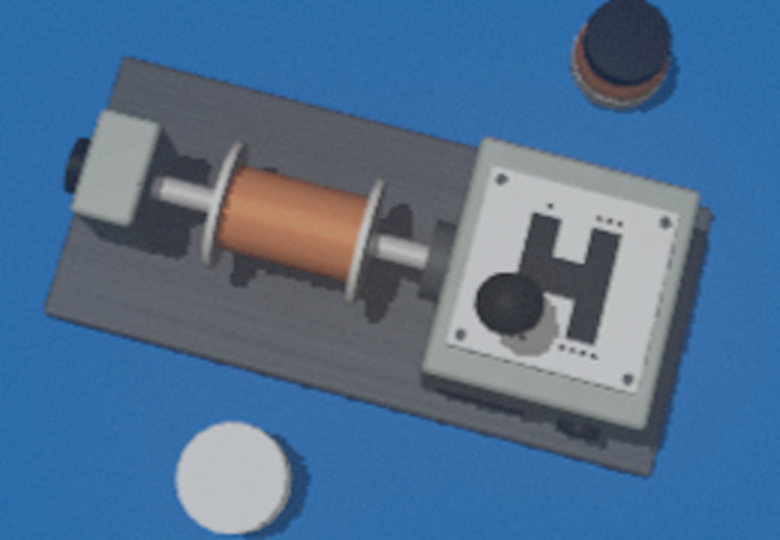

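View pics/scenec.png

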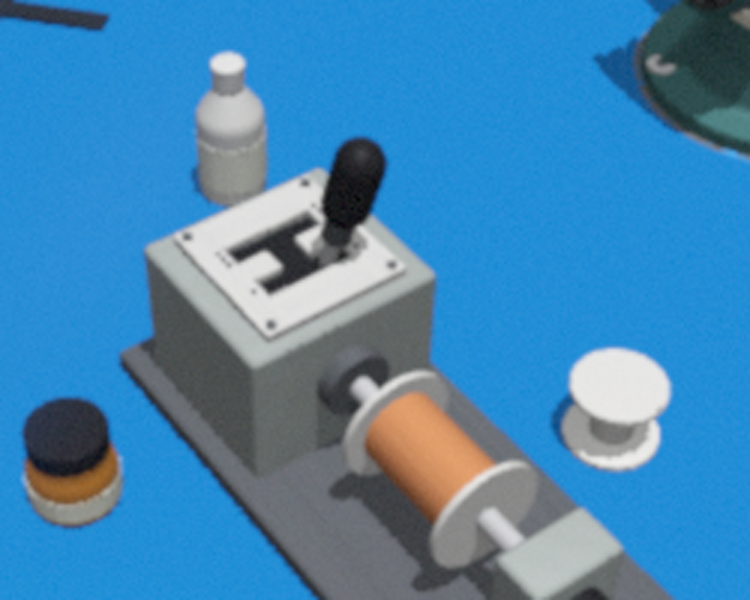

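```bash
cat >> h.py <<'E'
from scipy.optimize import least_squares
G=np.array([.4915,-.0595]);X=np.array([.972,-.234]);Y=np.array([.234,.972])
def W(P): # world->winder frame
    D=P[...,:2]-G; return np.stack([D@X,D@Y,P[...,2]],-1)
def lever(B):
    B=W(B)
    def ax(f,a):
        v=np.array([np.tan(f),-np.tan(a),1]);return v/np.linalg.norm(v)
    def r(q):
        u=ax(*q);D=B-[0,0,.02];t=np.clip(D@u,.145,.175)
        return np.linalg.norm(D-t[:,None]*u,axis=1)-.015
    s=least_squares(r,[0,0],loss='soft_l1',f_scale=.002)
    u=ax(*s.x);return s.x,.16*u+[0,0,.02],np.sqrt(np.mean(s.fun**2))
def look(c):
    p,d=snapshot(c);P=cloud(c,d)
    K=W(P);k=(d>0)&(K[...,2]>.148)&(K[...,2]<.22)&(abs(K[...,0])<.065)&(abs(K[...,1])<.055)&(p.max(2)<70)
    return p,lever(P[k]),k.sum()
def tool():
    o=get_obs();return o["time"],W(np.array(o["tool_pos"])),o["ee_rot"],o["wrist_force"],o["width"]
E
python3 - <<'E'
from h import *
for c in ("top","scene"): print(c,look(c)[1:])
print(tool())
E
```

```text
top ((array([-0.18103765, -0.14910861]), array([-0.0284986 ,  0.02338899,  0.17569452]), np.float64(0.0009904252762442912)), np.int64(343))
scene ((array([-0.18122243, -0.152636  ]), array([-0.02851258,  0.02393765,  0.17560855]), np.float64(0.0010547254050704876)), np.int64(417))
(0.9, array([-0.49518099,  0.49269707,  0.2135244 ]), array([3.14149232e+00, 2.67796327e-05, 2.91173729e+00]), array([-0.13229313, -0.38711257,  0.44785314]), 0.09404097176229383)
```

step_arm --steps '[{"jaw": 0, "tx": -0.03, "ty": -0.035}, {"jaw": 0, "tx": -0.41, "ty": -0.469}, {"jaw": 0, "tx": -0.41, "ty": -0.469}, {"jaw": 0, "tx": -0.41, "ty": -0.469}, {"jaw": 0, "tx": -0.41, "ty": -0.469}, {"jaw": 0, "tx": -0.41, "ty": -0.469}, {"jaw": 0, "tx": -0.41, "ty": -0.469}, {"jaw": 0, "tx": -0.41, "ty": -0.469}]'

```text
invalid input
```

```bash
python3 -c "
from h import *
print(tool())"
```

```text
(0.9, array([-0.49518099,  0.49269707,  0.2135244 ]), array([3.14149232e+00, 2.67796327e-05, 2.91173729e+00]), array([-0.13229313, -0.38711257,  0.44785314]), 0.09404097176229383)
```

Every key is probably needed.

step_arm --steps '[{"jaw": 0, "tx": -0.03, "ty": -0.035, "tz": 0, "ax": 0, "ay": 0, "az": 0}, {"jaw": 0, "tx": -0.41, "ty": -0.469, "tz": 0, "ax": 0, "ay": 0, "az": 0}, {"jaw": 0, "tx": -0.41, "ty": -0.469, "tz": 0, "ax": 0, "ay": 0, "az": 0}, {"jaw": 0, "tx": -0.41, "ty": -0.469, "tz": 0, "ax": 0, "ay": 0, "az": 0}, {"jaw": 0, "tx": -0.41, "ty": -0.469, "tz": 0, "ax": 0, "ay": 0, "az": 0}, {"jaw": 0, "tx": -0.41, "ty": -0.469, "tz": 0, "ax": 0, "ay": 0, "az": 0}, {"jaw": 0, "tx": -0.41, "ty": -0.469, "tz": 0, "ax": 0, "ay": 0, "az": 0}, {"jaw": 0, "tx": -0.41, "ty": -0.469, "tz": 0, "ax": 0, "ay": 0, "az": 0}]'

```text
time: 1.7
tool_pos: [0.3115, 0.184, 0.2139]
ee_rot: [3.14, 0.001, 2.912]
wrist_force: [0.7, 0.7, 0.5]
width: 0.0334
```

```bash
python3 -c "
from h import *
print(tool())"
```

```text
(1.7, array([-0.23195578,  0.19455349,  0.2138645 ]), array([3.14047008e+00, 1.42252126e-03, 2.91247523e+00]), array([0.72835387, 0.65780098, 0.48835098]), 0.03340079993100757)
```

step_arm --steps '[{"jaw": 0, "tx": -0.147, "ty": -0.171, "tz": 0, "ax": 0, "ay": 0, "az": 0.007}, {"jaw": 0, "tx": -0.147, "ty": -0.171, "tz": 0, "ax": 0, "ay": 0, "az": 0.007}, {"jaw": 0, "tx": -0.147, "ty": -0.171, "tz": 0, "ax": 0, "ay": 0, "az": 0.007}, {"jaw": 0, "tx": -0.147, "ty": -0.171, "tz": 0, "ax": 0, "ay": 0, "az": 0.007}, {"jaw": 0, "tx": -0.147, "ty": -0.171, "tz": 0, "ax": 0, "ay": 0, "az": 0.007}, {"jaw": 0, "tx": -0.147, "ty": -0.171, "tz": 0, "ax": 0, "ay": 0, "az": 0.007}, {"jaw": 0, "tx": -0.147, "ty": -0.171, "tz": 0.05, "ax": 0, "ay": 0, "az": 0.007}, {"jaw": 0, "tx": -0.147, "ty": -0.171, "tz": 0.05, "ax": 0, "ay": 0, "az": 0.007}]'

```text
time: 2.5
tool_pos: [0.4085, -0.014, 0.1547]
ee_rot: [3.141, -0.019, 2.906]
wrist_force: [-1.0, 0.8, -0.8]
width: 0.0004
```

```bash
python3 -c "
from h import *
p,d=snapshot('scene');save('s2',cv2.resize(p[80:330,170:470],None,fx=2.6,fy=2.4))
print(tool())"
```

```text
(2.55, array([-0.08809301,  0.02516078,  0.15948266]), array([ 3.14068842, -0.00999725,  2.90634077]), array([ 0.07970706, -0.67094587,  0.72077353]), 9.272601443169158e-05)
```

View pics/s2.png

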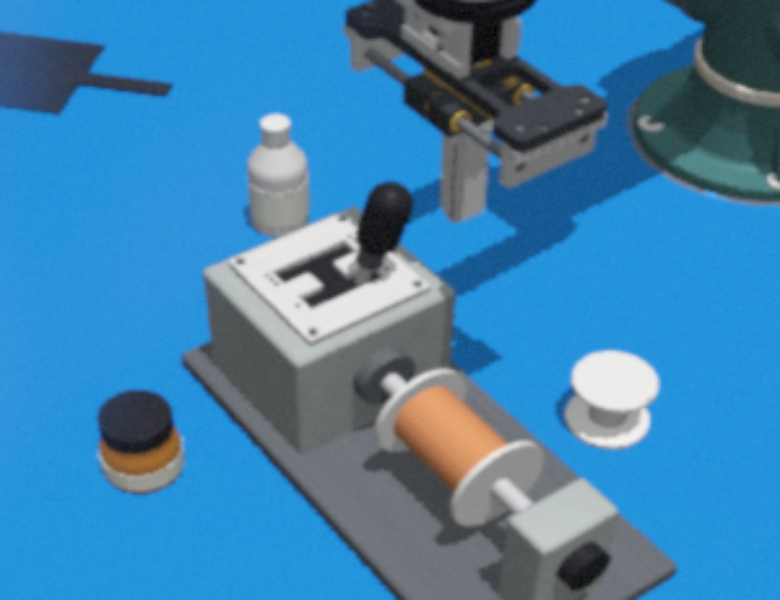

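step_arm --steps '[{"jaw": 0, "tx": -0.015, "ty": 0, "tz": 0, "ax": 0, "ay": 0.0, "az": 0}, {"jaw": 0, "tx": -0.025, "ty": 0, "tz": 0, "ax": 0, "ay": 0.0, "az": 0}, {"jaw": 0, "tx": -0.033, "ty": 0, "tz": 0, "ax": 0, "ay": 0.0, "az": 0}, {"jaw": 0, "tx": -0.041, "ty": 0, "tz": 0, "ax": 0, "ay": 0, "az": 0}, {"jaw": 0, "tx": -0.049, "ty": 0, "tz": 0, "ax": 0, "ay": 0, "az": 0}, {"jaw": 0, "tx": -0.055, "ty": 0, "tz": 0, "ax": 0, "ay": 0, "az": 0}, {"jaw": 0, "tx": -0.059, "ty": 0, "tz": 0, "ax": 0, "ay": 0, "az": 0}, {"jaw": 0, "tx": -0.06, "ty": 0, "tz": 0, "ax": 0, "ay": 0, "az": 0}]'

```text
time: 3.35
tool_pos: [0.4703, -0.0285, 0.1588]
ee_rot: [3.141, -0.011, 2.906]
wrist_force: [-2.7, 1.5, 0.8]
width: 0.0006
```

```bash
python3 -c "
from h import *
print(look('scene')[1:],tool())"
```

```text
((array([ 0.05839401, -0.2501897 ]), array([0.00904795, 0.03955065, 0.17477041]), np.float64(0.006681196172889459)), np.int64(440)) (3.4, array([-0.02796924,  0.02518657,  0.15872707]), array([ 3.14071218, -0.01047104,  2.90627312]), array([-1.77392696,  0.97140921,  1.36433734]), 0.00043999660130928037)
```

```bash
cat >> h.py <<'E'
def look(c,xmin=-.065,ymax=.055):
    p,d=snapshot(c);P=cloud(c,d);K=W(P)
    k=(d>0)&(K[...,2]>.148)&(K[...,2]<.212)&(K[...,0]>xmin)&(K[...,0]<.065)&(K[...,1]>-.055)&(K[...,1]<ymax)&(p.max(2)<70)
    n,l,st,_=cv2.connectedComponentsWithStats(k.astype(np.uint8));k=l==1+st[1:,4].argmax()
    return p,lever(P[k]),k.sum(),np.percentile(K[k],[2,98],axis=0).round(3).tolist()
E
python3 -c "
from h import *
r=look('scene',-.019);print(r[1:]);save('s3',cv2.resize(r[0][80:330,170:470],None,fx=2.6,fy=2.4))
r=look('top',-.019);print(r[1:])"
```

```text
((array([ 0.0580693 , -0.25017233]), array([0.00899772, 0.03954866, 0.17477385]), np.float64(0.00677415502642274)), np.int64(445), [[-0.013, 0.021, 0.156], [0.01, 0.042, 0.208]])Traceback (most recent call last):
  File "<string>", line 4, in <module>
    r=look('top',-.019);print(r[1:])
  File "h.py", line 34, in look
    n,l,st,_=cv2.connectedComponentsWithStats(k.astype(np.uint8));k=l==1+st[1:,4].argmax()
                                                                         ~~~~~~~~~~~~~~~^^
ValueError: attempt to get argmax of an empty sequence
```

View pics/s3.png

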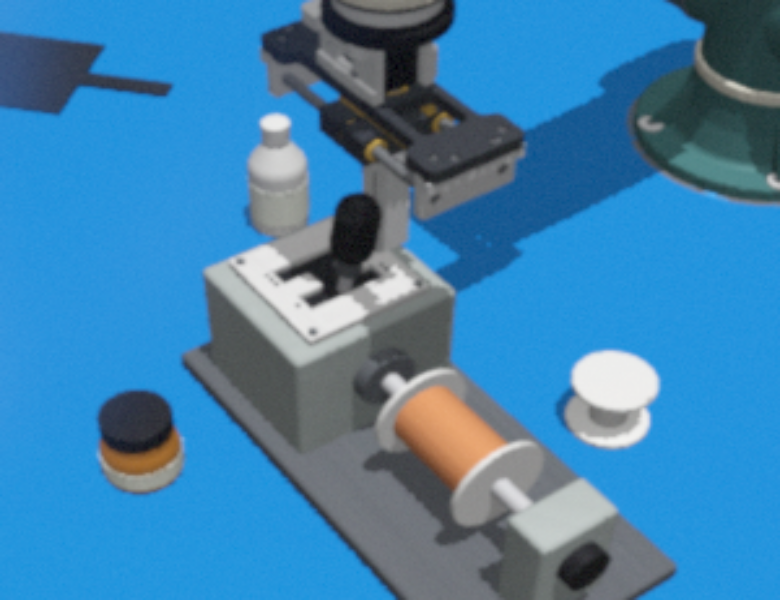

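```bash
sed -i 's/def lever(B):/def lever(B,g=None):/; s/s=least_squares(r,\[0,0\],loss=.soft_l1.,f_scale=.002)/s=min((least_squares(r,[f,a],loss="soft_l1",f_scale=.002) for f in (-.15,0,.15) for a in (-.15,0,.15)),key=lambda s:s.cost)/' h.py
python3 -c "
from h import *
r=look('scene',-.019);print(r[1:])"
```

```text
((array([-0.03374118, -0.15431792]), array([-0.0053335 ,  0.02457932,  0.17801079]), np.float64(0.0010239780056154645)), np.int64(444), [[-0.012, 0.02, 0.155], [0.01, 0.042, 0.208]])
```

step_arm --steps '[{"jaw": 0, "tx": -0.003, "ty": 0, "tz": 0, "ax": 0, "ay": 0.0, "az": 0}, {"jaw": 0, "tx": -0.0055, "ty": 0, "tz": 0, "ax": 0, "ay": 0.0, "az": 0}, {"jaw": 0, "tx": -0.0055, "ty": 0, "tz": 0, "ax": 0, "ay": 0.0, "az": 0}, {"jaw": 0, "tx": 0.01, "ty": 0, "tz": 0, "ax": 0, "ay": 0, "az": 0}, {"jaw": 0, "tx": 0.025, "ty": 0, "tz": 0, "ax": 0, "ay": 0, "az": 0}, {"jaw": 0, "tx": 0.025, "ty": 0.03, "tz": 0, "ax": 0, "ay": 0, "az": 0}, {"jaw": 0, "tx": 0.025, "ty": 0.055, "tz": 0, "ax": 0, "ay": 0, "az": 0}, {"jaw": 0, "tx": 0.025, "ty": 0.055, "tz": 0, "ax": 0, "ay": 0, "az": 0}]'

```text
time: 4.35
tool_pos: [0.4591, 0.0325, 0.159]
ee_rot: [3.14, -0.009, 2.909]
wrist_force: [-0.1, -0.0, 0.2]
width: 0.0002
```

```bash
python3 -c "
from h import *
for c in ('scene','top'):
  try:
    r=look(c,-.035);print(r[1:])
  except Exception as e: print(c,e)
print(tool())"
```

```text
((array([-0.00156754, -0.15326585]), array([-0.00024787,  0.02442661,  0.17812425]), np.float64(0.0010912746728071463)), np.int64(412), [[-0.005, 0.02, 0.155], [0.015, 0.042, 0.207]])
top attempt to get argmax of an empty sequence
(4.45, array([-0.05300378,  0.07992595,  0.15887711]), array([-3.14149106, -0.00958787,  2.90731994]), array([ 0.49494549,  0.28890622, -0.66112561]), 0.0005705837139490562)
```

step_arm --steps '[{"jaw": 0, "tx": -0.03, "ty": 0, "tz": 0, "ax": 0, "ay": 0.0, "az": 0}, {"jaw": 0, "tx": -0.053, "ty": 0, "tz": 0, "ax": 0, "ay": 0.0, "az": 0}, {"jaw": 0, "tx": -0.053, "ty": -0.015, "tz": 0, "ax": 0, "ay": 0.0, "az": 0}, {"jaw": 0, "tx": -0.053, "ty": -0.025, "tz": 0, "ax": 0, "ay": 0, "az": 0}, {"jaw": 0, "tx": -0.053, "ty": -0.035, "tz": 0, "ax": 0, "ay": 0, "az": 0}, {"jaw": 0, "tx": -0.053, "ty": -0.045, "tz": 0, "ax": 0, "ay": 0, "az": 0}, {"jaw": 0, "tx": -0.053, "ty": -0.055, "tz": 0, "ax": 0, "ay": 0, "az": 0}, {"jaw": 0, "tx": -0.053, "ty": -0.055, "tz": 0, "ax": 0, "ay": 0, "az": 0}]'

```text
time: 5.25
tool_pos: [0.4968, -0.0366, 0.1587]
ee_rot: [-3.141, -0.009, 2.906]
wrist_force: [0.1, 0.6, -0.5]
width: 0.0006
```

```bash
python3 -c "
from h import *
t=tool();print(t)
r=look('scene',-.035,t[1][1]-.010);print(r[1:]);save('s4',cv2.resize(r[0][80:330,170:470],None,fx=2.6,fy=2.4))"
```

```text
(5.25, array([-0.00016946,  0.02355665,  0.15866131]), array([-3.14056079, -0.00909307,  2.90559958]), array([ 0.07311017,  0.58181368, -0.4526483 ]), 0.0005966192908170438)
((array([-0.00184325,  0.02727499]), array([-0.00029481, -0.00436345,  0.17994022]), np.float64(0.0011664702790899705)), np.int64(247), [[0.004, -0.01, 0.152], [0.015, 0.008, 0.209]])
```

View pics/s4.png

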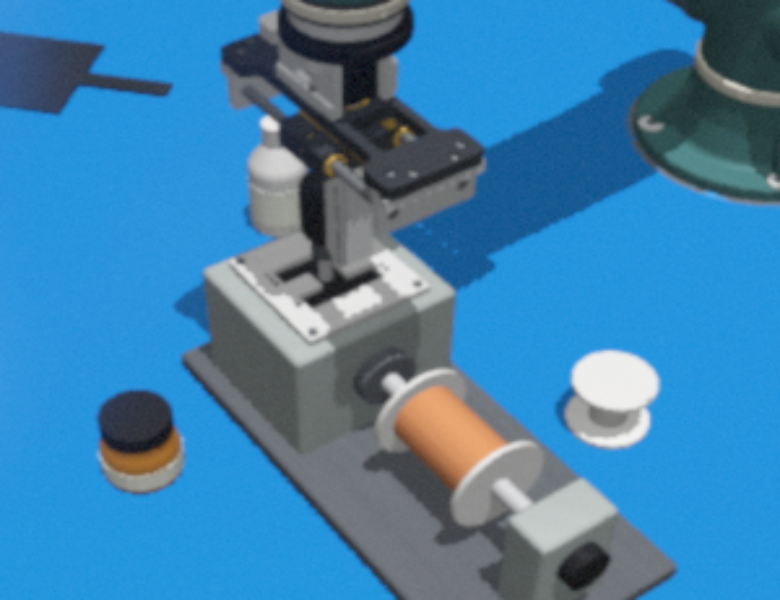

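step_arm --steps '[{"jaw": 0, "tx": 0, "ty": -0.006, "tz": 0, "ax": 0, "ay": 0.0, "az": 0}, {"jaw": 0, "tx": 0, "ty": -0.012, "tz": 0, "ax": 0, "ay": 0.0, "az": 0}, {"jaw": 0, "tx": 0, "ty": -0.016, "tz": 0, "ax": 0, "ay": 0.0, "az": 0}, {"jaw": 0, "tx": 0, "ty": -0.018, "tz": 0, "ax": 0, "ay": 0, "az": 0}, {"jaw": 0, "tx": 0, "ty": -0.018, "tz": 0, "ax": 0, "ay": 0, "az": 0}]'

```text
time: 5.8
tool_pos: [0.4925, -0.0539, 0.1583]
ee_rot: [-3.14, -0.01, 2.906]
wrist_force: [-0.1, 1.5, 0.5]
width: 0.0004
```

```bash
python3 -c "
from h import *
t=tool();print(t)
for y in (.0,.003,.006):
  r=look('scene',-.035,t[1][1]-.010+y);print(r[1:])"
```

```text
(5.8, array([-0.00029064,  0.00569187,  0.15831315]), array([-3.14033327, -0.0099107 ,  2.9056105 ]), array([-0.06947024,  1.5464355 ,  0.54535387]), 0.0004000339050792314)
((array([-0.00175745,  0.14541502]), array([-0.00027822, -0.02318446,  0.1783111 ]), np.float64(0.0012110429278439552)), np.int64(253), [[0.004, -0.03, 0.15], [0.016, -0.01, 0.207]])
((array([-0.00093107,  0.14689737]), array([-1.47367331e-04, -2.34191309e-02,  1.78276728e-01]), np.float64(0.0011873740987705704)), np.int64(251), [[0.004, -0.029, 0.15], [0.016, -0.011, 0.208]])
((array([-0.00086297,  0.1460497 ]), array([-1.36605443e-04, -2.32849567e-02,  1.78296532e-01]), np.float64(0.0011215520191188205)), np.int64(253), [[0.004, -0.029, 0.153], [0.016, -0.01, 0.207]])
```

step_arm --steps '[{"jaw": 0, "tx": 0, "ty": -0.0015, "tz": 0, "ax": 0, "ay": 0.0, "az": 0}, {"jaw": 0, "tx": 0, "ty": -0.0025, "tz": 0, "ax": 0, "ay": 0.0, "az": 0}, {"jaw": 0, "tx": 0, "ty": -0.0025, "tz": 0, "ax": 0, "ay": 0.0, "az": 0}]'

```text
time: 6.25
tool_pos: [0.492, -0.0559, 0.1582]
ee_rot: [-3.141, -0.01, 2.906]
wrist_force: [0.9, 2.7, 1.3]
width: 0.0005
```

step_arm --steps '[{"jaw": 0, "tx": 0, "ty": 0.01, "tz": 0, "ax": 0, "ay": 0.0, "az": 0}, {"jaw": 0, "tx": 0, "ty": 0.02, "tz": 0, "ax": 0, "ay": 0.0, "az": 0}, {"jaw": 0, "tx": 0.025, "ty": 0.02, "tz": 0, "ax": 0, "ay": 0.0, "az": 0}, {"jaw": 0, "tx": 0.05, "ty": 0.02, "tz": 0, "ax": 0, "ay": 0.0, "az": 0}, {"jaw": 0, "tx": 0.05, "ty": 0.02, "tz": 0, "ax": 0, "ay": 0.0, "az": 0}, {"jaw": 0, "tx": 0.05, "ty": -0.01, "tz": 0, "ax": 0, "ay": 0.0, "az": 0}, {"jaw": 0, "tx": 0.05, "ty": -0.028, "tz": 0, "ax": 0, "ay": 0.0, "az": 0}, {"jaw": 0, "tx": 0.05, "ty": -0.028, "tz": 0, "ax": 0, "ay": 0.0, "az": 0}]'

```text
time: 7.05
tool_pos: [0.4373, -0.0729, 0.1588]
ee_rot: [-3.14, -0.009, 2.904]
wrist_force: [1.2, -0.1, 0.0]
width: 0.0004
```

```bash
python3 -c "
from h import *
t=tool();print(t)
r=look('scene',-.035);print(r[1:])"
```

```text
(7.05, array([-0.04952125, -0.02566522,  0.15877264]), array([-3.13976158, -0.00934553,  2.90367155]), array([ 1.1624786 , -0.07476252,  0.03832167]), 0.0004437474619579127)
((array([0.00051751, 0.16079482]), array([ 8.17328244e-05, -2.56164492e-02,  1.77936034e-01]), np.float64(0.0012719277137503344)), np.int64(452), [[-0.006, -0.03, 0.15], [0.016, -0.009, 0.207]])
```

step_arm --steps '[{"jaw": 0, "tx": -0.015, "ty": 0, "tz": 0, "ax": 0, "ay": 0.0, "az": 0}, {"jaw": 0, "tx": -0.024, "ty": 0, "tz": 0, "ax": 0, "ay": 0.0, "az": 0}, {"jaw": 0, "tx": -0.032, "ty": 0, "tz": 0, "ax": 0, "ay": 0.0, "az": 0}, {"jaw": 0, "tx": -0.04, "ty": 0, "tz": 0, "ax": 0, "ay": 0, "az": 0}, {"jaw": 0, "tx": -0.047, "ty": 0, "tz": 0, "ax": 0, "ay": 0, "az": 0}, {"jaw": 0, "tx": -0.053, "ty": 0, "tz": 0, "ax": 0, "ay": 0, "az": 0}, {"jaw": 0, "tx": -0.053, "ty": 0, "tz": 0, "ax": 0, "ay": 0, "az": 0}]'

```text
time: 7.8
tool_pos: [0.4894, -0.0842, 0.1578]
ee_rot: [-3.141, -0.01, 2.905]
wrist_force: [-0.6, 1.9, -0.0]
width: 0.0003
```

```bash
python3 -c "
from h import *
t=tool();print(t)
r=look('scene',t[1][0]+.009);print(r[1:])"
```

```text
(7.8, array([ 0.00377204, -0.02446702,  0.15776167]), array([-3.14130418, -0.01027381,  2.90465758]), array([-0.59014292,  1.8541361 , -0.02304684]), 0.0002574598941683565)
((array([0.18403401, 0.16000611]), array([ 0.0289178 , -0.02507207,  0.17535492]), np.float64(0.0011214159763997865)), np.int64(442), [[0.02, -0.028, 0.152], [0.046, -0.008, 0.205]])
```

step_arm --steps '[{"jaw": 0, "tx": -0.002, "ty": 0, "tz": 0, "ax": 0, "ay": 0.0, "az": 0}, {"jaw": 0, "tx": -0.004, "ty": 0, "tz": 0, "ax": 0, "ay": 0.0, "az": 0}, {"jaw": 0, "tx": -0.0055, "ty": 0, "tz": 0, "ax": 0, "ay": 0.0, "az": 0}, {"jaw": 0, "tx": -0.0055, "ty": 0, "tz": 0, "ax": 0, "ay": 0.0, "az": 0}]'

```text
time: 8.25
tool_pos: [0.4944, -0.0854, 0.1574]
ee_rot: [-3.141, -0.011, 2.905]
wrist_force: [-2.8, 1.3, -1.7]
width: 0.0005
```

```bash
python3 -c "
from h import *
t=tool();print(t)
r=look('scene',t[1][0]+.009);print(r[1:])"
```

```text
(8.25, array([ 0.00884191, -0.0245419 ,  0.15741848]), array([-3.14126948, -0.01085881,  2.90450986]), array([-2.82601453,  1.34506459, -1.73068911]), 0.0005187793349546112)
((array([0.21708821, 0.15999116]), array([ 0.03404186, -0.02490591,  0.17434004]), np.float64(0.0011238809356385238)), np.int64(424), [[0.025, -0.028, 0.153], [0.051, -0.008, 0.204]])
```

Nearly home; push until the stop is felt.

step_arm --steps '[{"jaw": 0, "tx": -0.001, "ty": 0, "tz": 0, "ax": 0, "ay": 0.0, "az": 0}, {"jaw": 0, "tx": -0.002, "ty": 0, "tz": 0, "ax": 0, "ay": 0.0, "az": 0}, {"jaw": 0, "tx": -0.002, "ty": 0, "tz": 0, "ax": 0, "ay": 0.0, "az": 0}]'

```text
time: 8.6
tool_pos: [0.4958, -0.0857, 0.1572]
ee_rot: [-3.141, -0.012, 2.905]
wrist_force: [-4.7, 1.7, -2.0]
width: 0.0005
```

```bash
python3 -c "
from h import *
t=tool();print(t)
r=look('scene',t[1][0]+.009);print(r[1:])"
```

```text
(8.6, array([ 0.01030939, -0.02451158,  0.15718126]), array([-3.14131728, -0.01234318,  2.90453303]), array([-4.72132984,  1.72973901, -1.95176741]), 0.00045647037702284523)
((array([0.22091465, 0.15937433]), array([ 0.03463617, -0.02478998,  0.17422643]), np.float64(0.0011247711888235398)), np.int64(431), [[0.025, -0.028, 0.154], [0.052, -0.007, 0.203]])
```

step_arm --steps '[{"jaw": 0, "tx": -0.0015, "ty": 0, "tz": 0, "ax": 0, "ay": 0.0, "az": 0}, {"jaw": 0, "tx": -0.002, "ty": 0, "tz": 0, "ax": 0, "ay": 0.0, "az": 0}]'

```text
time: 8.85
tool_pos: [0.497, -0.086, 0.157]
ee_rot: [-3.141, -0.014, 2.905]
wrist_force: [-5.4, 2.1, 0.3]
width: 0.0005
```

step_arm --steps '[{"jaw": 0, "tx": 0.02, "ty": 0, "tz": 0, "ax": 0, "ay": 0.0, "az": 0}, {"jaw": 0, "tx": 0.06, "ty": 0, "tz": 0, "ax": 0, "ay": 0.0, "az": 0}, {"jaw": 0, "tx": 0.1, "ty": 0, "tz": -0.03, "ax": 0, "ay": 0.0, "az": 0}, {"jaw": 0, "tx": 0.12, "ty": 0, "tz": -0.07, "ax": 0, "ay": 0.0, "az": 0}, {"jaw": 0, "tx": 0.12, "ty": 0, "tz": -0.1, "ax": 0, "ay": 0.0, "az": 0}, {"jaw": 0, "tx": 0.12, "ty": 0, "tz": -0.1, "ax": 0, "ay": 0.0, "az": 0}, {"jaw": 0, "tx": 0.12, "ty": 0, "tz": -0.1, "ax": 0, "ay": 0.0, "az": 0}]'

```text
time: 9.55
tool_pos: [0.3831, -0.0588, 0.26]
ee_rot: [-3.141, -0.009, 2.904]
wrist_force: [0.2, -0.5, 0.6]
width: 0.0006
```

```bash
python3 -c "
from h import *
print(tool())
for c in ('scene','top'):
  try:
    r=look(c,-.06);print(c,r[1:])
    save('f'+c,cv2.resize(r[0][80:380,170:470],None,fx=2,fy=2))
    p,d=snapshot(c);P=cloud(c,d)
    for q in ('flux_bottle','spare_spool','flux_jar'):
      for s in silhouettes(c,q)[:1]: print(q,s['rect'],np.median(P[s['pixels']&(d>0)],0).round(3))
  except Exception as e: print(c,e)
"
```

```text
(9.55, array([-0.10550679, -0.02471084,  0.26000074]), array([-3.14054256, -0.00896154,  2.90419255]), array([ 0.19264008, -0.45644728,  0.6288015 ]), 0.0005908339685262847)
scene ((array([0.22127864, 0.16024439]), array([ 0.03468774, -0.02492233,  0.17419351]), np.float64(0.0011263665495630083)), np.int64(362), [[0.026, -0.024, 0.152], [0.052, -0.008, 0.2]])
flux_bottle [263.5, 128.8, 289.8, 174.7] [ 0.382 -0.209  0.073]
spare_spool [387.7, 226.7, 425.0, 266.0] [0.395 0.118 0.044]
flux_jar [211.2, 238.6, 241.8, 284.1] [ 0.646 -0.088  0.048]
top ((array([0.22449274, 0.16504586]), array([ 0.0351574 , -0.02564514,  0.17396845]), np.float64(0.0010814317776415023)), np.int64(264), [[0.027, -0.039, 0.188], [0.048, -0.014, 0.204]])
spare_spool [236.2, 322.5, 278.1, 355.5] [0.386 0.112 0.045]
flux_jar [371.2, 179.1, 405.0, 216.8] [ 0.63  -0.098  0.058]
```

View pics/fscene.png

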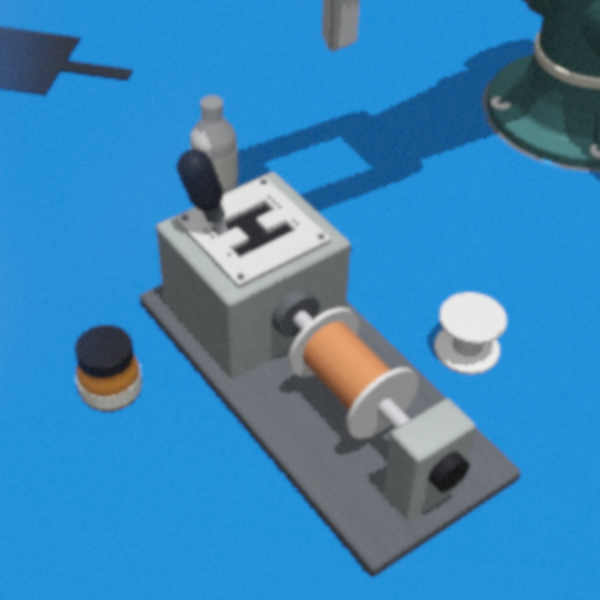

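The picture shows the lever (knob at about (205,185)) leaning into the far right slot, the hand well clear, and the bottle, spool and jar standing where they were.

```bash
python3 -c "
from h import *
print(close_job())"
```

```text
the job is handed in; nothing more can be done
None
```

The lever is standing in third with the hand clear, and I handed the job in at about 10 s of the 58 s allowed.

**How it was done:** I used the closed fingertips throughout.
- I pushed the lever forward from near second to neutral.
- I then pushed it across from the left to the right stop. Gear_fore read about 0 at each check, so there was no sign of it dropping towards fourth.
- Last, I pushed it forward until the stop was felt, at about 5–6 N.

**Last checks:**

| Check | Scene camera | Top camera |
|---|---|---|
| gear_fore (third fully home is +0.22) | 0.221 | 0.224 |
| gear_across (right stop is +0.16) | 0.160 | 0.165 |

- **Loose objects:** The spool and jar were within about 1 mm of their first positions in both views. The bottle was seen upright in its place from the scene camera only. Its median point there shifted 4 mm sideways and 15 mm in height, because the lever now partly hides it.
- **Not confirmed:** The top camera network did not report the bottle in the final check. I did not measure gear_lift directly. The knob fit with the lift at zero left about 1.1 mm of error, the same as at the start.
- **Early bad reading:** One mid-task lever fit was wrong because it settled on a false solution. I corrected the fit before moving on.

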